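Screw a filter head onto the filtration manifold

TASK

Set the loose white filter head squarely on the bare threaded neck of the steel filtration manifold and, resting lightly on the thread, turn it backward (anticlockwise from above) until you feel it drop a step into the thread starts. Then screw it forward (clockwise) until it is fully home and just snug on the neck's gasket, and let go. Be gentle, never force or overtighten the thread, and leave the petri dish, tweezers and sample bottle where they are.

Things in the scene. Friction and masses are not known exactly. Their poses are not given: they have to be found in the camera images.
- head_centre (a point): Centre of the loose filter head (filter_head): a white plastic cup over a fluted skirt, upright on the worktop, cup open upward, z up. 80 mm tall, this point 40 mm above its lower edge; 56 mm across where gripped (rim 58, foot lip 59 mm); about 160 g. Its bore is open below (48 mm wide) up to the clamp face, an inner shelf 26 mm above the lower edge, 14 mm below this point.
- head_lugs (a point): On the head's axis, 14.6 mm above its lower edge: the level of the lower faces of four thread lugs, 90 degrees apart, standing inward in the bore to 39.6 mm across. Each is 5 mm long round the bore and 1.8 mm thick. Between the neck's ribs they have 1 mm of play up and down, and 0.8 mm all round the neck.
- manifold: The steel filtration manifold, fixed: a 38 mm tube, 250 mm long, along its own y axis 60 mm up on two feet, with two stations 65 mm either side of its middle. Origin on the worktop under the middle. The -y station already carries a fixed filter head like the loose one, screwed home; the +y station is the bare neck to use. Valve handles on its -x side, hose nipple at its -y end.
- neck_top (a point): Centre of the bare neck's top face with the gasket, on the manifold's +y station, 126 mm above the worktop, z up. Neck 38 mm across, chamfered to 34 mm over its top 2.5 mm. When the head is home its clamp face lies on this face, so head_centre is 14 mm above this point.
- thread_crest (a point): On the neck's axis, 3 mm below its top: the level at which the ribs of its right-hand thread (neck_thread) begin, bluntly. Four starts 90 degrees apart; their angle varies and no reading gives it: feel for them. Ribs 2.2 mm thick, 44 mm outer diameter, lead 20 mm per turn: 5 mm sunk per quarter turn clockwise from above, neighbouring ribs 5 mm apart.
- neck_foot (a point): Foot of the neck, on a 60 mm shoulder. Set on the thread at a chance angle, head_centre is 17.4 to 22.8 mm above neck_top. Turned anticlockwise the head climbs (leave it free to rise) to 22.4 to 22.8 mm and, within 100 degrees, drops 5 mm. From there 80 to 100 degrees clockwise bring it home and take up the play; then turning stiffens: 0.1 to 0.4 N m is snug, 0.6 too much.
- petri_centre (a point): Middle of a closed glass petri dish, 94 mm across, 18 mm high, lying on the worktop in front of the manifold; leave it.
- tweezers_centre (a point): Middle of steel tweezers, 124 mm long, 11 mm high, lying on the worktop in front of the manifold; leave them.
- sample_centre (a point): Middle of a clear glass sample bottle, 58 mm across, 103 mm tall, standing on the worktop to the left and beyond the manifold; leave it.
Things that resemble listed ones, but are neither listed nor needed, are in the scene too. What is shaped like the part that bears head_centre but orange is not meant.

How it is judged:
On the way, in this order (a step that is already met when the one before it is completed fails the run):
1. the head, resting on the neck's thread, has been turned backward up to the crest of the thread starts (horizontal distance between head_centre and neck_top below 0.0025 m and angle between head_centre's own z axis and vertical below 0.06 rad and contact force between filter_head and neck_thread above 0.5 N and z of head_centre in the frame of neck_top between 0.0213 and 0.0238 m), for 0.1 s.
2. the head has dropped a step, level, into the thread starts (horizontal distance between head_centre and neck_top below 0.0025 m and angle between head_centre's own z axis and vertical below 0.06 rad and z of head_centre in the frame of neck_top between 0.016 and 0.019 m), for 0.1 s.
At the end, for the whole second after the job is handed in: The filter head is screwed home on the bare neck: its clamp face within 0.9 mm of the neck's top (head_centre no more than 14.9 mm above neck_top), centred within 2 mm, level within 0.04 rad, snug (the thread still presses it on the gasket with more than 6 N in all), at rest and released (horizontal distance between head_centre and neck_top below 0.002 m and angle between head_centre's own z axis and vertical below 0.04 rad and linear speed of filter_head below 0.01 m/s and contact force between the fingers and filter_head below 0.1 N and contact force between filter_head and manifold above 6 N and z of head_centre in the frame of neck_top between 0.0125 and 0.0149 m); the robot touches nothing.
It fails at once if the thread is forced: over 40 N between head and manifold before the head is home (contact force between filter_head and manifold above 40 N and z of head_centre in the frame of neck_top above 0.0155 m).
It fails at once if the head is overtightened: over 120 N between head and manifold (about 0.6 N m of twist) (contact force between filter_head and manifold above 120 N).
It fails at once if the head is tipped by more than 0.35 rad (angle between head_centre's own z axis and vertical above 0.35 rad).
It fails at once if the petri dish, the tweezers or the sample bottle is moved by more than 20 mm (distance of any of petri_centre, tweezers_centre, sample_centre from where it was at the start of the episode above 0.02 m).
It also fails if it takes over 67 s, if anything falls off the work surface, if the arm or the gripper's body presses on something with over 40 N, if the wrist force passes 120 N, or if a joint passes its speed limit or range.

ROBOT

A 7-joint arm with a two-finger parallel gripper is mounted at the origin on a cart in front of the work surface, level with it; the furniture and walls round the work are solid. World frame = base frame: x ahead of the robot, y to its left, z up, the work surface at z = 0. Lengths are in m, angles in rad, forces in N, time in s.
With the tool pointing down it reaches from about 0.4 to 0.9 m from the base axis. Payload 5.5 kg.
Tool frame: the origin (TCP) lies on the centre line of the jaws, within the pads' length; the fingertips stand 8 mm ahead of it and the grasp point (between the pads) lies 11 mm behind it; z points along the fingers, y is the line along which they close (so a half turn about z gives the same grasp; the last joint's range is limited). The gripper opens to 92 mm and grips with 3 to 60 N. Pads are 19 mm wide; open, the fingers measure 130 mm over their backs; the gripper's body (75 mm by 190 mm) begins 47 mm behind the grasp point.
Start: joints at [1.58, 0.501, -0.427, 1.55, 0.221, 1.138, -0.21], TCP at [0.163, -0.629, 0.235] pointing down, gripper open.
Joint ranges: [-2.88, 2.88], [-0.31, 2.03], [-1.54, 1.56], [0.2, 2.42], [-1.41, 4.55], [0.19, 2.02], [-2.57, 2.57]. Speed limits (rad/s): [2.57, 2.57, 3.14, 3.14, 3.14, 3.14, 3.14].

INTERFACE

Orientations are given as a 3x3 rotation matrix whose columns are the frame's x, y, z axes.
In Python, from plant import manip gives the robot as it stands.
- The arm moves only by the tool arm_command, never from a script. Its argument "increments" is text: rows parted by semicolons, each of 7 numbers parted by spaces: the closure, from -1 (fully open) to 1 (shut), so that 0 is half open, then the shift along the tool's x, y, z in units of 400 mm (1.0 is 400 mm), then the turn, a rotation vector about the tool's x, y, z in units of pi rad (1.0 is pi rad). In form: grip dx dy dz ax ay az; .... A call has 1 to 10 rows; each row is the pose to reach, as a shift and turn from the pose commanded when the call began, along the tool's axes at that moment, turning the shorter way round; what a row does not reach only later rows make up. A row lasts 1/10 s, in which the tool goes at most 50 mm and 8.59 degrees, less where a joint would pass 70% of its speed; a pose out of reach is approached as far as the arm can. A call with a number of a shift or a turn outside -1 to 1 is refused whole. A call with a gripper value outside its range is refused whole. The fingers move at their own pace and stop on an object; the grip force is fixed at half the most. Time passes only in rows, so rows that repeat a pose let the fingers close. It gives the time, the measured TCP pose, the force, the opening and the grip force at its end, in the units of the state.
- manip.get_obs(): the state, without advancing time (a new reading comes with each control period).
- manip.grab_frame(name): name is "scene" or "top"; returns a dict with "pixels" (400x640x3 uint8, red, green, blue), "camera_matrix" (3x3 intrinsics, pixels), "camera_from_world" (4x4, takes a point from world to camera coordinates). Camera axes: x right, y down, z forward; pixel columns grow to the right and rows downward; lengths in m; the calibration is good to about 2 mm. A picture is of the moment at which its call begins. There is no depth.
- manip.hand_in(): hands the job in; it is judged then, once.
The state is a dict: "clock": time; "q": joint angles; "dq": joint speeds; "joint_efforts": joint torques, N m; "tcp_pos": TCP position; "tcp_rot": TCP orientation; "force": force on the tool from outside, world axes, zero at the start; "moment": the same for the moment, N m; "width": finger opening in m; "grip_force": force on a finger pad.
Only numpy, scipy, OpenCV 4.12 (cv2) and the standard library are available. Lean on these libraries where they do the work, as an engineer would, in place of code of your own. Each camera call takes 0.05 s, during which the arm holds its last target. There are 200 camera calls.

## Working session

There is one attempt and no reset: what is moved stays moved. The work goes in short steps, Python scripts to look and compute and a tool call to move; the robot and the scene stay as the last step left them, time stands still between calls to the robot, and variables do not carry over. Pictures are saved under pics/ and viewed, at most 10 in all, crops included, and the job is handed in when it is done.

Besides the shell and the picture viewer there is one more tool, called after ">>>" by a JSON object that holds its "fn" and its "kwargs", one argument or row to a line. arm_command: Moves the arm, as the interface text tells. Its arguments: {"type":"object","properties":{"increments":{"type":"string"}},"required":["increments"]}

```bash
ls; mkdir -p pics; python3 - <<'E'
from plant import manip
import cv2,numpy as np,pickle
o=manip.get_obs();print({k:np.round(v,3) for k,v in o.items()})
for n in("scene","top"):
    f=manip.grab_frame(n);cv2.imwrite(f"pics/{n}0.png",f["pixels"][:,:,::-1]);pickle.dump(f,open(f"{n}0.pkl","wb"))
    print(n,np.round(f["camera_matrix"],1),np.round(f["camera_from_world"],3))
E
```

```text
pics
{'clock': np.float64(0.0), 'q': array([ 1.58 ,  0.502, -0.427,  1.551,  0.221,  1.138, -0.21 ]), 'dq': array([ 0.001, -0.   ,  0.   , -0.   , -0.002,  0.002, -0.   ]), 'joint_efforts': array([-1.0000e-03, -5.6660e+01, -5.8160e+00, -2.7911e+01, -6.9000e-02,
        3.1000e-02,  0.0000e+00]), 'tcp_pos': array([ 0.163, -0.629,  0.234]), 'tcp_rot': array([[ 0.968,  0.251, -0.   ],
       [ 0.251, -0.968,  0.002],
       [ 0.   , -0.002, -1.   ]]), 'force': array([-0.533, -0.932, -0.393]), 'moment': array([ 0.007, -0.025, -0.057]), 'grip_force': np.float64(0.0), 'width': np.float64(0.092)}
scene [[439.3   0.  322.1]
 [  0.  439.3 197.9]
 [  0.    0.    1. ]] [[-0.915 -0.404 -0.013  0.561]
 [-0.225  0.534 -0.815  0.118]
 [ 0.336 -0.742 -0.579  0.963]
 [ 0.     0.     0.     1.   ]]
top [[512.8   0.  317.4]
 [  0.  512.8 200.1]
 [  0.    0.    1. ]] [[ 0.028 -0.999  0.028  0.148]
 [-0.987 -0.032 -0.16   0.546]
 [ 0.161 -0.023 -0.987  1.038]
 [ 0.     0.     0.     1.   ]]
```

View pics/scene0.png

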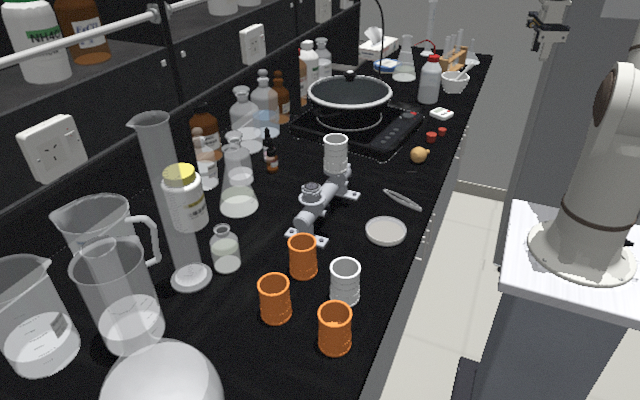

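View pics/top0.png

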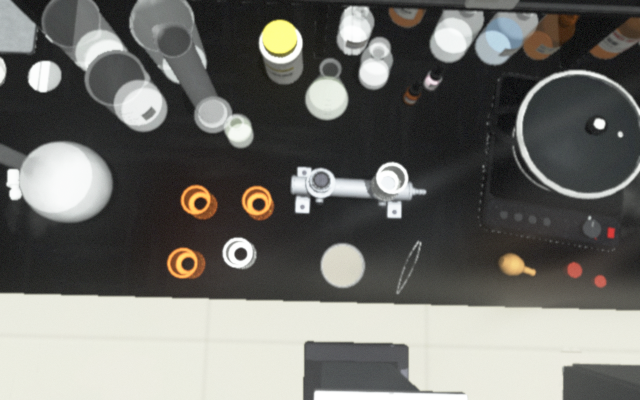

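The scene view shows one white head at (345,282) with three orange look-alikes at (303,256), (275,298) and (335,328). The fixed white head sits on the manifold at (335,155), and the bare neck is at (311,190). In the top view the white head is at (239,253), the bare neck at (320,181) and the fixed head at (391,181). The loose white head at scene (345,282) / top (239,253) is the one meant: it is white, upright, and not on the manifold. I'll confirm it in an enlarged crop.

```bash
cat > h.py <<'E'
import numpy as np,pickle,cv2
def load(n): return pickle.load(open(n,"rb"))
def ray(f,u,v):
    T=f["camera_from_world"];R=T[:3,:3];c=-R.T@T[:3,3]
    d=R.T@np.linalg.inv(f["camera_matrix"])@np.array([u,v,1.]);return c,d/np.linalg.norm(d)
def plane(f,u,v,z): c,d=ray(f,u,v);return c+d*(z-c[2])/d[2]
def tri(fa,a,fb,b):
    A=np.zeros((3,3));y=np.zeros(3);rs=[ray(fa,*a),ray(fb,*b)]
    for c,d in rs: P=np.eye(3)-np.outer(d,d);A+=P;y+=P@c
    p=np.linalg.solve(A,y);return p,[np.linalg.norm((np.eye(3)-np.outer(d,d))@(p-c)) for c,d in rs]
def proj(f,p):
    q=f["camera_matrix"]@(f["camera_from_world"]@np.append(p,1))[:3];return q[:2]/q[2]
E
python3 - <<'E'
from h import *
s,t=load("scene0.pkl"),load("top0.pkl")
def crop(f,x,y,w,h,k): return cv2.resize(f["pixels"][y:y+h,x:x+w,::-1],None,fx=k,fy=k,interpolation=cv2.INTER_CUBIC)
a=np.hstack([crop(s,315,245,64,48,6.25),crop(t,207,229,64,48,6.25)])
b=np.hstack([crop(s,280,170,64,48,6.25),crop(t,288,157,64,48,6.25)])
cv2.imwrite("pics/c.png",np.vstack([a,b]))
E
```

```text
(no output)
```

View pics/c.png

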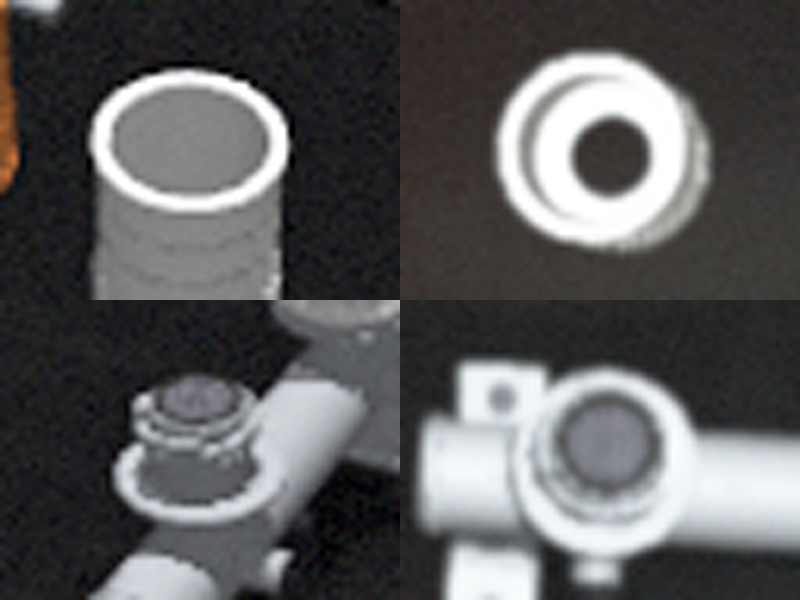

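The crop confirms it: an upright white cup, open upward, with its rim centred at scene (345,267) and top (237.3,252.4). The bare neck with its bluish gasket is at scene (311.6,185.6) and top (320.7,179.8).

```bash
python3 - <<'E'
from h import *
s,t=load("scene0.pkl"),load("top0.pkl")
def blob(m,near):
    cs,_=cv2.findContours(m.astype(np.uint8),cv2.RETR_EXTERNAL,cv2.CHAIN_APPROX_NONE)
    cs=[c for c in cs if len(c)>8]
    c=min(cs,key=lambda c:np.linalg.norm(c.reshape(-1,2).mean(0)-near))
    return cv2.fitEllipse(c)
def gas(f,near):
    p=f["pixels"].astype(int);m=(p[...,2]-p[...,0]>8)&(p.sum(2)>200)&(p.sum(2)<520)
    return blob(m,near)
def rim(f,near,th):return blob(f["pixels"].min(2)>th,near)
gs,gt=gas(s,(311.6,185.6)),gas(t,(320.7,179.8));print(gs,gt)
rs=rim(s,(345,267),190);print(rs,rim(t,(237.3,252.4),190))
N=[tri(s,gs[0],t,gt[0]),tri(s,(311.6,185.6),t,(320.7,179.8))]
H=[tri(s,rs[0],t,(237.3,252.4)),tri(s,(345,267),t,(237.3,252.4))]
print("neck",N,"\nrim",H)
print("planes",plane(s,*gs[0],.126),plane(t,*gt[0],.126),plane(s,*rs[0],.08),plane(t,237.3,252.4,.08))
# manifold direction: fixed head rim, top
F=plane(t,391,181,.126+.054);print("fixed head",F)
for n,u in(("petri",(342,265)),("tw",(409,267)),("sample",(238,130))):print(n,plane(t,*u,0))
for u in((197,201),(258,202),(184,263)):print("orange",plane(t,*u,.06))
E
```

```text
((311.17120361328125, 185.53468322753906), (4.921208381652832, 9.624885559082031), 85.86189270019531) ((320.7803955078125, 179.68101501464844), (10.51092529296875, 10.86040210723877), 85.5975341796875)
((344.8908996582031, 267.2734069824219), (21.47119903564453, 30.481901168823242), 92.70484161376953) ((237.46450805664062, 252.30918884277344), (28.98748207092285, 29.51093292236328), 52.155635833740234)
neck [(array([0.56731553, 0.16062326, 0.12656718]), [np.float64(0.000340589926812634), np.float64(0.0003405899268125474)]), (array([0.56668015, 0.16065603, 0.12666693]), [np.float64(0.0007261079044360718), np.float64(0.0007261079044360978)])] 
rim [(array([0.42398189, 0.32151529, 0.07920734]), [np.float64(0.00017485837929146983), np.float64(0.00017485837929145375)]), (array([0.42388367, 0.32141186, 0.07987193]), [np.float64(0.00023849954949729647), np.float64(0.0002384995494973525)])]
planes [0.5673307  0.15983511 0.126     ] [0.56776078 0.1607142  0.126     ] [0.42352544 0.32224252 0.08      ] [0.42410667 0.32146155 0.08      ]
fixed head [0.55863089 0.03216101 0.18      ]
petri [0.40827421 0.10646936 0.        ]
tw [ 4.08209193e-01 -3.81252517e-02  2.22044605e-16]
sample [0.70012838 0.34465509 0.        ]
orange [0.52796467 0.4121367  0.06      ]
orange [0.52995379 0.28703177 0.06      ]
orange [0.40075776 0.42987767 0.06      ]
```

Neck top is at (0.567, 0.1605, 0.126) and the head axis at (0.424, 0.3215) with its rim at z≈0.080, both agreeing between the two views. First I'll move round to a waypoint clear of the base.

>>> {"fn": "arm_command", "kwargs": {
  "increments": "-1 0.9 -0.616 -0.075 0 0 -0.31;-1 0.9 -0.616 -0.075 0 0 -0.31;-1 0.9 -0.616 -0.075 0 0 -0.31;-1 0.9 -0.616 -0.075 0 0 -0.31;-1 0.9 -0.616 -0.075 0 0 -0.31;-1 0.9 -0.616 -0.075 0 0 -0.31;-1 0.9 -0.616 -0.075 0 0 -0.31;-1 0.9 -0.616 -0.075 0 0 -0.31;-1 0.9 -0.616 -0.075 0 0 -0.31;-1 0.9 -0.616 -0.075 0 0 -0.31"
}}

```text
clock: 1.1
tcp_pos: [0.4541, -0.2939, 0.2656]
tcp_rot: [[0.327, 0.945, 0.003], [0.945, -0.327, 0.002], [0.003, 0.002, -1.0]]
force: [0.2, 0.7, 0.7]
width: 0.092
grip_force: 0.0
```

```bash
cat > st.py <<'E'
import sys,numpy as np
from plant import manip
o=manip.get_obs();R=o["tcp_rot"]
print("t",round(float(o["clock"]),2),"q",np.round(o["q"],2),"tcp",np.round(o["tcp_pos"],4),"yawx",round(float(np.degrees(np.arctan2(R[1,0],R[0,0]))),2),"tilt",np.round(R[:2,2],4),"F",np.round(o["force"],2),"M",np.round(o["moment"],3),"w",round(float(o["width"]),4),"g",float(o["grip_force"]))
if len(sys.argv)>3:
    d=np.array([float(a) for a in sys.argv[1:4]])-o["tcp_pos"];u=R.T@d/.4;print("units",np.round(u,4),"rows",np.linalg.norm(d)/.05)
    Z=np.array([0,0,-1.]);a=np.cross(R[:,2],Z);print("level rv units",np.round(R.T@a/np.pi,5))
E
python3 st.py .424 .3215 .2
```

```text
t 1.1 q [ 1.19  0.34 -0.81  1.78  0.26  1.13 -0.04] tcp [ 0.4541 -0.2939  0.2656] yawx 70.93 tilt [0.0032 0.0019] F [0.24 0.65 0.68] M [-0.042 -0.048 -0.014] w 0.092 g 0.0
units [ 1.429  -0.5743  0.1666] rows 12.392867405883385
level rv units [ 0.00076 -0.00089  0.     ]
```

>>> {"fn": "arm_command", "kwargs": {
  "increments": "-1 1 -0.4 0.04 0 0 -0.31;-1 1 -0.4 0.04 0 0 -0.31;-1 1 -0.4 0.04 0 0 -0.31;-1 1 -0.4 0.04 0 0 -0.31;-1 1 -0.4 0.04 0 0 -0.31;-1 1 -0.4 0.04 0 0 -0.31;-1 1 -0.4 0.04 0 0 -0.31;-1 1 -0.4 0.04 0 0 -0.31;-1 1 -0.4 0.04 0 0 -0.31"
}}

```text
clock: 2.0
tcp_pos: [0.4329, 0.133, 0.2488]
tcp_rot: [[-0.592, 0.806, 0.0], [0.806, 0.592, 0.0], [0.0, 0.001, -1.0]]
force: [0.7, -0.8, -0.2]
width: 0.0917
grip_force: 0.0
```

```bash
python3 st.py .424 .3215 .16
```

```text
t 2.0 q [ 0.69  0.26 -1.19  1.99  0.28  1.07  0.02] tcp [0.4329 0.133  0.2488] yawx 126.28 tilt [0.0003 0.0004] F [ 0.71 -0.82 -0.21] M [-0.047 -0.214 -0.024] w 0.0917 g 0.0
units [0.393  0.2607 0.2221] rows 4.170147462632727
level rv units [ 1.7e-04 -4.0e-05  0.0e+00]
```

>>> {"fn": "arm_command", "kwargs": {
  "increments": "-1 0.393 0.261 0.2 0 0 0;-1 0.393 0.261 0.2 0 0 0;-1 0.393 0.261 0.2 0 0 0;-1 0.393 0.261 0.2 0 0 0;-1 0.393 0.261 0.2 0 0 0;-1 0.393 0.261 0.2 0 0 0;-1 0.393 0.261 0.2 0 0 0"
}}

```text
clock: 2.7
tcp_pos: [0.4259, 0.3171, 0.1685]
tcp_rot: [[-0.589, 0.808, -0.0], [0.808, 0.589, -0.001], [-0.001, -0.001, -1.0]]
force: [0.6, -0.3, -0.0]
width: 0.0916
grip_force: 0.0
```

```bash
python3 st.py .424 .3215 .035; python3 - <<'E'
from plant import manip
from h import *
f=[manip.grab_frame(n)["pixels"][:,:,::-1] for n in("scene","top")]
cv2.imwrite("pics/a.png",cv2.resize(np.hstack([f[0][150:350,220:440],f[1][150:350,130:350]]),None,fx=1.8,fy=1.8))
E
```

```text
t 2.7 q [ 0.09  0.54 -1.    1.9   0.54  1.01 -0.52] tcp [0.4259 0.3171 0.1685] yawx 126.07 tilt [-0.0002 -0.0015] F [ 0.63 -0.31 -0.04] M [-0.028 -0.189  0.005] w 0.0916 g 0.0
units [0.0119 0.003  0.3338] rows 2.671880414690611
level rv units [-0.00033  0.00033  0.     ]
```

View pics/a.png

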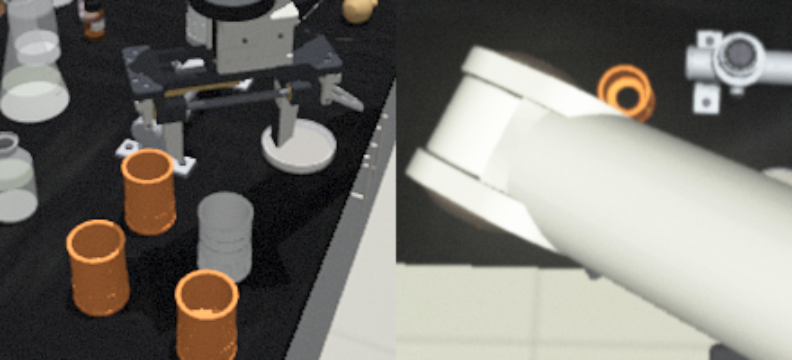

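The gripper straddles the white head in the scene crop at (225,235), clear of the orange cups. Descending partway and re-checking.

>>> {"fn": "arm_command", "kwargs": {
  "increments": "-1 0 0 0.15 0 0 0;-1 0 0 0.15 0 0 0;-1 0 0 0.15 0 0 0;-1 0 0 0.15 0 0 0"
}}

```text
clock: 3.2
tcp_pos: [0.4261, 0.3187, 0.11]
tcp_rot: [[-0.589, 0.808, 0.001], [0.808, 0.589, 0.001], [-0.0, 0.001, -1.0]]
force: [0.1, 0.2, 1.2]
width: 0.0918
grip_force: 0.0
```

```bash
python3 st.py .424 .3215 .035
```

```text
t 3.2 q [ 0.03  0.61 -0.93  1.94  0.63  0.91 -0.59] tcp [0.4261 0.3187 0.11  ] yawx 126.08 tilt [0.001  0.0007] F [0.14 0.2  1.22] M [-0.045 -0.138  0.012] w 0.0918 g 0.0
units [ 0.0089 -0.0003  0.1875] rows 1.5020673532204236
level rv units [3.8e-04 1.0e-05 0.0e+00]
```

>>> {"fn": "arm_command", "kwargs": {
  "increments": "-1 0.009 0 0.1 0 0 0;-1 0.009 0 0.187 0 0 0;-1 0.009 0 0.187 0 0 0;-1 0.009 0 0.187 0 0 0"
}}

```text
clock: 3.6
tcp_pos: [0.4237, 0.3224, 0.0354]
tcp_rot: [[-0.59, 0.807, 0.001], [0.807, 0.59, 0.001], [0.0, 0.001, -1.0]]
force: [0.7, -0.8, 0.8]
width: 0.092
grip_force: 0.0
```

```bash
python3 st.py .424 .3215 .035
```

```text
t 3.6 q [-0.06  0.72 -0.82  1.97  0.75  0.79 -0.69] tcp [0.4237 0.3224 0.0354] yawx 126.15 tilt [0.0007 0.0009] F [ 0.73 -0.75  0.76] M [ 0.039 -0.151 -0.032] w 0.092 g 0.0
units [-0.0023 -0.0007  0.0011] rows 0.02108381373040426
level rv units [ 0.00034 -0.0001   0.     ]
```

>>> {"fn": "arm_command", "kwargs": {
  "increments": "0.2 0 0 0 0 0 0;1 0 0 0 0 0 0;1 0 0 0 0 0 0;1 0 0 0 0 0 0;1 0 0 0 0 0 0;1 0 0 0 0 0 0;1 0 0 0 0 0 0;1 0 0 0 0 0 0"
}}

```text
clock: 4.4
tcp_pos: [0.4236, 0.3219, 0.0344]
tcp_rot: [[-0.59, 0.808, 0.001], [0.808, 0.59, 0.0], [-0.0, 0.001, -1.0]]
force: [1.3, -0.7, 5.5]
width: 0.0556
grip_force: 30.0
```

```bash
python3 st.py .424 .3215 .035
```

```text
t 4.4 q [-0.06  0.72 -0.82  1.97  0.75  0.79 -0.69] tcp [0.4236 0.3219 0.0344] yawx 126.14 tilt [0.0009 0.0002] F [ 1.31 -0.73  5.48] M [-0.126 -0.221 -0.024] w 0.0556 g 29.998964010737836
units [-0.0014  0.0002 -0.0016] rows 0.01671312688836724
level rv units [0.00026 0.00011 0.     ]
```

Gripped at 55.6 mm, so head_centre is about 5.6 mm above the TCP. Lifting and carrying it above the neck.

>>> {"fn": "arm_command", "kwargs": {
  "increments": "1 0 0 -0.03 0 0 0;1 0 0 -0.1 0 0 0;1 0 0 -0.2 0 0 0;1 0 0 -0.3 0 0 0;1 0 0 -0.4 0 0 0;1 0 0 -0.48 0 0 0;1 0 0 -0.48 0 0 0"
}}

```text
clock: 5.1
tcp_pos: [0.4244, 0.3239, 0.2305]
tcp_rot: [[-0.59, 0.807, 0.006], [0.807, 0.59, 0.004], [-0.0, 0.007, -1.0]]
force: [-0.2, 0.9, -0.5]
width: 0.0559
grip_force: 30.0
```

```bash
python3 st.py .567 .1605 .22
```

```text
t 5.1 q [ 0.14  0.46 -1.07  1.84  0.45  1.11 -0.47] tcp [0.4244 0.3239 0.2305] yawx 126.18 tilt [0.0059 0.0038] F [-0.24  0.92 -0.46] M [ 0.051 -0.156  0.011] w 0.0559 g 29.999171707313508
units [-0.5401  0.0464  0.0267] rows 4.341812255741282
level rv units [0.00223 0.00013 0.     ]
```

>>> {"fn": "arm_command", "kwargs": {
  "increments": "1 -0.1 0.01 0 0 0 0.02;1 -0.2 0.02 0 0 0 0.04;1 -0.3 0.03 0 0 0 0.06;1 -0.4 0.04 0 0 0 0.08;1 -0.5 0.046 0.02 0 0 0.1;1 -0.54 0.046 0.027 0 0 0.1;1 -0.54 0.046 0.027 0 0 0.1;1 -0.54 0.046 0.027 0 0 0.1;1 -0.54 0.046 0.027 0 0 0.1"
}}

```text
clock: 6.0
tcp_pos: [0.5639, 0.1604, 0.2152]
tcp_rot: [[-0.315, 0.949, -0.001], [0.949, 0.315, 0.001], [0.001, -0.0, -1.0]]
force: [-1.0, -0.0, -1.9]
width: 0.056
grip_force: 30.0
```

```bash
python3 st.py .567 .1605 .175; python3 - <<'E'
from plant import manip
from h import *
for n in("scene","top"):
    f=manip.grab_frame(n);pickle.dump(f,open(n+"1.pkl","wb"))
    cv2.imwrite(f"pics/{n}1.png",cv2.resize(f["pixels"][100:260,200:420,::-1] if n=="scene" else f["pixels"][100:260,200:420,::-1],None,fx=3,fy=3))
E
```

```text
t 6.0 q [ 0.36  0.54 -0.93  1.72  0.47  1.12 -0.39] tcp [0.5639 0.1604 0.2152] yawx 108.36 tilt [-0.0008  0.001 ] F [-1.01 -0.01 -1.89] M [ 0.005 -0.132 -0.076] w 0.056 g 29.999447325244546
units [-0.0023  0.0075  0.1005] rows 0.8060960827848859
level rv units [-0.00014 -0.00039  0.     ]
```

View pics/scene1.png

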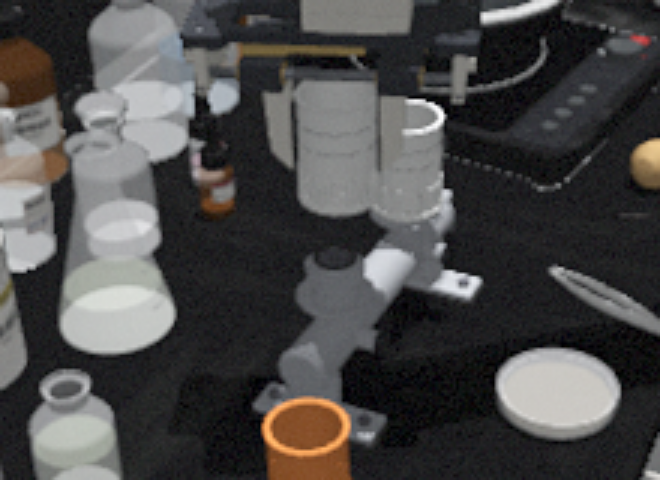

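The scene picture shows the head held upright at crop (337,150) above the neck at crop (335,265), with the fixed head behind it and nothing in contact. Now lowering to just above the neck and checking the alignment there.

>>> {"fn": "arm_command", "kwargs": {
  "increments": "1 -0.002 0.007 0.04 0 0 0;1 -0.002 0.007 0.08 0 0 0;1 -0.002 0.007 0.1 0 0 0;1 -0.002 0.007 0.1 0 0 0;1 -0.002 0.007 0.1 0 0 0"
}}

```text
clock: 6.6
tcp_pos: [0.5681, 0.1584, 0.1747]
tcp_rot: [[-0.312, 0.95, -0.001], [0.95, 0.312, 0.0], [0.0, -0.001, -1.0]]
force: [0.8, -0.3, -1.5]
width: 0.0563
grip_force: 30.0
```

```bash
python3 st.py .5672 .1605 .15; python3 - <<'E'
from plant import manip
from h import *
f=manip.grab_frame("scene");pickle.dump(f,open("scene2.pkl","wb"))
p=manip.get_obs()["tcp_pos"]
cv2.imwrite("pics/s2.png",cv2.resize(f["pixels"][130:230,260:380,::-1],None,fx=6,fy=6,interpolation=cv2.INTER_CUBIC))
c=lambda q:np.round(((proj(f,q)-[260,130])+.5)*6-.5,1)
print("pred head axis bottom/lower",c(p+[0,0,-.0344]),c(p+[0,0,0]),c(p+[0,0,.0456]),"neck top",c([.5672,.1605,.126]),"shoulder",c([.5672,.1605,.1]))
E
```

```text
t 6.6 q [ 0.34  0.59 -0.89  1.75  0.52  1.06 -0.42] tcp [0.5681 0.1584 0.1747] yawx 108.15 tilt [-0.001   0.0002] F [ 0.81 -0.26 -1.49] M [ 0.019 -0.171 -0.014] w 0.0563 g 29.99924677424133
units [ 0.0057 -0.0003  0.0617] rows 0.4953463129079136
level rv units [-0.00028 -0.00016  0.     ]
pred head axis bottom/lower [307.2 299.2] [304.5 217.8] [300.8 104.5] neck top [309.1 336.7] shoulder [311. 395.]
```

View pics/s2.png

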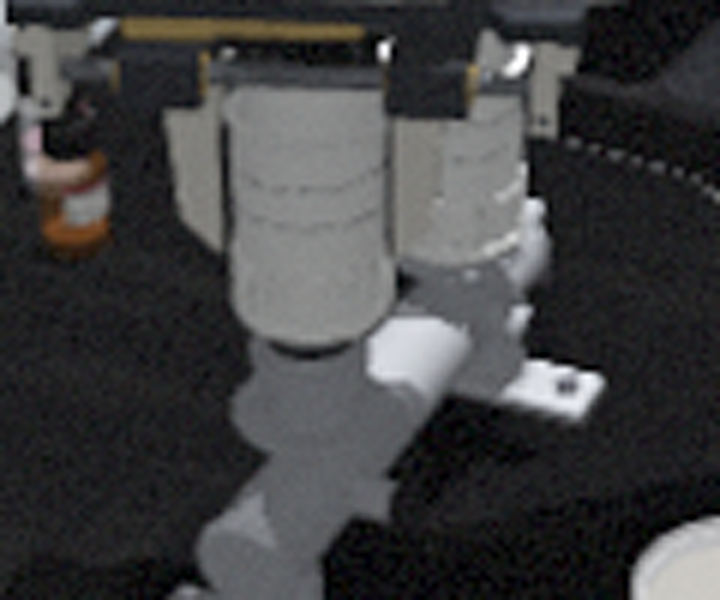

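The head foot is centred at crop x≈314 and the neck/shoulder at ≈317, which matches the predicted offset of about 2 mm. I'll correct that while descending.

>>> {"fn": "arm_command", "kwargs": {
  "increments": "1 0.0055 0 0 0 0 0;1 0.0055 0 0.03 0 0 0;1 0.0055 0 0.05 0 0 0;1 0.0055 0 0.065 0 0 0;1 0.0055 0 0.065 0 0 0;1 0.0055 0 0.065 0 0 0"
}}

```text
clock: 7.25
tcp_pos: [0.5675, 0.1603, 0.1488]
tcp_rot: [[-0.311, 0.95, -0.001], [0.95, 0.311, -0.0], [0.0, -0.001, -1.0]]
force: [-0.5, -0.6, -1.9]
width: 0.0563
grip_force: 30.0
```

```bash
python3 st.py .5672 .1605 .143
```

```text
t 7.25 q [ 0.32  0.62 -0.87  1.77  0.55  1.01 -0.44] tcp [0.5675 0.1603 0.1488] yawx 108.15 tilt [-0.0007 -0.0001] F [-0.55 -0.56 -1.88] M [-0.006 -0.147 -0.066] w 0.0563 g 29.99909286852926
units [ 0.0008 -0.0004  0.0146] rows 0.11699957631952411
level rv units [-2.3e-04 -3.0e-05  0.0e+00]
```

>>> {"fn": "arm_command", "kwargs": {
  "increments": "1 0 0 0.004 0 0 0;1 0 0 0.008 0 0 0;1 0 0 0.012 0 0 0;1 0 0 0.012 0 0 0"
}}

```text
clock: 7.65
tcp_pos: [0.5675, 0.1602, 0.1442]
tcp_rot: [[-0.311, 0.95, -0.0], [0.95, 0.311, -0.0], [-0.0, -0.0, -1.0]]
force: [0.3, 0.8, -1.4]
width: 0.0558
grip_force: 30.0
```

```bash
python3 st.py .5672 .1605 .143
```

```text
t 7.65 q [ 0.31  0.62 -0.86  1.77  0.55  1.01 -0.45] tcp [0.5675 0.1602 0.1442] yawx 108.14 tilt [-0.0002 -0.0002] F [ 0.3   0.77 -1.42] M [ 0.026 -0.137 -0.001] w 0.0558 g 29.99919100664556
units [ 0.001  -0.0006  0.0029] rows 0.025107738599217822
level rv units [-9.e-05  3.e-05  0.e+00]
```

>>> {"fn": "arm_command", "kwargs": {
  "increments": "1 0 0 0.002 0 0 0;1 0 0 0.004 0 0 0;1 0 0 0.004 0 0 0"
}}

```text
clock: 7.95
tcp_pos: [0.5679, 0.1605, 0.1428]
tcp_rot: [[-0.311, 0.95, 0.001], [0.95, 0.311, 0.0], [0.0, 0.001, -1.0]]
force: [1.1, 0.5, -1.2]
width: 0.0563
grip_force: 30.0
```

>>> {"fn": "arm_command", "kwargs": {
  "increments": "1 0 0 0.002 0 0 0;1 0 0 0.004 0 0 0;1 0 0 0.004 0 0 0"
}}

```text
clock: 8.25
tcp_pos: [0.5679, 0.1606, 0.1412]
tcp_rot: [[-0.311, 0.95, 0.001], [0.95, 0.311, 0.0], [0.0, 0.001, -1.0]]
force: [1.1, 0.7, -1.2]
width: 0.0558
grip_force: 30.0
```

```bash
python3 st.py .5672 .1605 .143
```

```text
t 8.25 q [ 0.31  0.63 -0.86  1.78  0.56  1.   -0.45] tcp [0.5679 0.1606 0.1412] yawx 108.15 tilt [0.0006 0.0004] F [ 1.1   0.71 -1.17] M [ 0.252 -0.477  0.028] w 0.0558 g 29.99889043159783
units [ 0.0004 -0.0017 -0.0045] rows 0.03870707123851702
level rv units [ 2.2e-04 -7.0e-05  0.0e+00]
```

A light lateral contact points toward +x/+y, so I'm nudging that way and continuing down.

>>> {"fn": "arm_command", "kwargs": {
  "increments": "1 0.0003 0.001 0.002 0 0 0;1 0.0003 0.001 0.003 0 0 0;1 0.0003 0.001 0.003 0 0 0"
}}

```text
clock: 8.55
tcp_pos: [0.568, 0.1606, 0.1398]
tcp_rot: [[-0.311, 0.95, -0.0], [0.95, 0.311, 0.0], [0.0, 0.0, -1.0]]
force: [1.0, 1.4, -1.7]
width: 0.0559
grip_force: 30.0
```

```bash
python3 st.py .5672 .1605 .143
```

```text
t 8.55 q [ 0.31  0.63 -0.86  1.78  0.56  1.   -0.45] tcp [0.568  0.1606 0.1398] yawx 108.14 tilt [-0.  0.] F [ 1.03  1.44 -1.71] M [ 0.153 -0.385 -0.009] w 0.0559 g 29.998932536691427
units [ 0.0005 -0.002  -0.0079] rows 0.06505458180456902
level rv units [ 0.e+00 -1.e-05  0.e+00]
```

>>> {"fn": "arm_command", "kwargs": {
  "increments": "1 0.0003 0.0004 0.002 0 0 0;1 0.0003 0.0004 0.002 0 0 0"
}}

```text
clock: 8.75
tcp_pos: [0.568, 0.1606, 0.139]
tcp_rot: [[-0.311, 0.95, -0.0], [0.95, 0.311, -0.0], [-0.0, -0.0, -1.0]]
force: [0.1, 0.3, -1.2]
width: 0.0562
grip_force: 30.0
```

>>> {"fn": "arm_command", "kwargs": {
  "increments": "1 0 0 0.002 0 0 0;1 0 0 0.002 0 0 0"
}}

```text
clock: 8.95
tcp_pos: [0.5681, 0.1606, 0.1386]
tcp_rot: [[-0.311, 0.95, 0.0], [0.95, 0.311, -0.0], [-0.0, -0.0, -1.0]]
force: [-0.2, -0.3, 1.8]
width: 0.0563
grip_force: 30.0
```

```bash
python3 st.py .5672 .1605 .143
```

```text
t 8.95 q [ 0.31  0.63 -0.86  1.78  0.56  1.   -0.45] tcp [0.5681 0.1606 0.1386] yawx 108.14 tilt [ 0.     -0.0003] F [-0.2  -0.31  1.78] M [0.054 0.    0.066] w 0.0563 g 29.99967572512105
units [ 0.0004 -0.0023 -0.011 ] rows 0.08957214831481285
level rv units [-3.e-05  1.e-04  0.e+00]
```

Contact: Fz rose by about 3 N at z_rel ≈18.2 mm, with no lateral load. Now turning anticlockwise while rising with the 20 mm lead.

>>> {"fn": "arm_command", "kwargs": {
  "increments": "1 0 0 -0.0005 0 0 -0.028;1 0 0 -0.0012 0 0 -0.056;1 0 0 -0.0019 0 0 -0.083;1 0 0 -0.0026 0 0 -0.111;1 0 0 -0.0026 0 0 -0.111"
}}

```text
clock: 9.45
tcp_pos: [0.5682, 0.161, 0.1397]
tcp_rot: [[-0.618, 0.786, 0.0], [0.786, 0.618, 0.001], [0.0, 0.001, -1.0]]
force: [0.4, 0.8, 2.1]
width: 0.0561
grip_force: 30.0
```

```bash
python3 st.py .5681 .1606 .143
```

```text
t 9.45 q [ 0.36  0.66 -0.94  1.77  0.62  1.03 -0.15] tcp [0.5682 0.161  0.1397] yawx 128.17 tilt [0.0003 0.0006] F [0.42 0.81 2.14] M [ 0.085 -0.041  0.012] w 0.0561 g 29.998353116679937
units [-0.0006 -0.0009 -0.0083] rows 0.0667671850371275
level rv units [ 1.9e-04 -9.0e-05  0.0e+00]
```

Following well: 20° gave a 1.1 mm rise at about 3.5 N. Continuing.

>>> {"fn": "arm_command", "kwargs": {
  "increments": "1 0 0 -0.0007 0 0 -0.028;1 0 0 -0.0014 0 0 -0.056;1 0 0 -0.0021 0 0 -0.083;1 0 0 -0.0028 0 0 -0.111;1 0 0 -0.0034 0 0 -0.139;1 0 0 -0.0041 0 0 -0.167;1 0 0 -0.0041 0 0 -0.167"
}}

```text
clock: 10.15
tcp_pos: [0.5683, 0.1608, 0.1414]
tcp_rot: [[-0.928, 0.373, 0.0], [0.373, 0.928, 0.0], [-0.0, 0.0, -1.0]]
force: [-0.8, 0.7, 4.8]
width: 0.056
grip_force: 30.0
```

```bash
python3 st.py .5681 .1606 .143
```

```text
t 10.15 q [ 0.42  0.72 -1.05  1.77  0.71  1.08  0.31] tcp [0.5683 0.1608 0.1414] yawx 158.1 tilt [0.0003 0.0004] F [-0.75  0.72  4.78] M [ 0.114 -0.075 -0.037] w 0.056 g 29.99842775752768
units [ 0.0002 -0.0008 -0.0041] rows 0.03355830781534966
level rv units [1.4e-04 5.0e-05 0.0e+00]
```

>>> {"fn": "arm_command", "kwargs": {
  "increments": "1 0 0 -0.0009 0 0 -0.028;1 0 0 -0.0016 0 0 -0.056;1 0 0 -0.0024 0 0 -0.083;1 0 0 -0.0024 0 0 -0.083"
}}

```text
clock: 10.55
tcp_pos: [0.5683, 0.1608, 0.1422]
tcp_rot: [[-0.992, 0.122, 0.0], [0.122, 0.992, 0.0], [-0.0, 0.0, -1.0]]
force: [-1.5, -0.5, 3.0]
width: 0.0559
grip_force: 30.0
```

>>> {"fn": "arm_command", "kwargs": {
  "increments": "1 0 0 -0.0007 0 0 -0.028;1 0 0 -0.0007 0 0 -0.028"
}}

```text
clock: 10.75
tcp_pos: [0.5683, 0.1607, 0.1424]
tcp_rot: [[-0.999, 0.035, 0.0], [0.035, 0.999, 0.0], [-0.0, 0.0, -1.0]]
force: [0.2, 0.7, 3.5]
width: 0.0558
grip_force: 30.0
```

>>> {"fn": "arm_command", "kwargs": {
  "increments": "1 0 0 -0.0007 0 0 -0.028;1 0 0 -0.0007 0 0 -0.028"
}}

```text
clock: 10.95
tcp_pos: [0.5682, 0.1607, 0.1426]
tcp_rot: [[-0.999, -0.052, 0.0], [-0.052, 0.999, 0.0], [-0.0, -0.0, -1.0]]
force: [0.7, -0.2, 3.5]
width: 0.0558
grip_force: 30.0
```

```bash
python3 st.py .5681 .1606 .143
```

```text
t 10.95 q [ 0.47  0.77 -1.14  1.77  0.78  1.13  0.69] tcp [0.5682 0.1607 0.1426] yawx -177.0 tilt [0.0002 0.    ] F [ 0.75 -0.24  3.46] M [ 0.004 -0.082  0.012] w 0.0558 g 29.998413962312043
units [ 0.0004 -0.0002 -0.0009] rows 0.0078123913746096126
level rv units [-0.e+00  8.e-05  0.e+00]
```

>>> {"fn": "arm_command", "kwargs": {
  "increments": "1 0 0 -0.0004 0 0 -0.028;1 0 0 -0.0004 0 0 -0.028"
}}

```text
clock: 11.15
tcp_pos: [0.5682, 0.1607, 0.1426]
tcp_rot: [[-0.99, -0.14, 0.0], [-0.14, 0.99, 0.0], [-0.0, 0.0, -1.0]]
force: [0.0, -0.6, 3.7]
width: 0.056
grip_force: 30.0
```

>>> {"fn": "arm_command", "kwargs": {
  "increments": "1 0 0 -0.0004 0 0 -0.028;1 0 0 -0.0004 0 0 -0.028"
}}

```text
clock: 11.35
tcp_pos: [0.5676, 0.1601, 0.142]
tcp_rot: [[-0.974, -0.226, -0.001], [-0.226, 0.974, -0.001], [0.002, -0.0, -1.0]]
force: [-0.5, -0.5, -1.7]
width: 0.0563
grip_force: 30.0
```

>>> {"fn": "arm_command", "kwargs": {
  "increments": "1 0 0 0 0 0 -0.028;1 0 0 0 0 0 -0.028"
}}

```text
clock: 11.55
tcp_pos: [0.5676, 0.1602, 0.142]
tcp_rot: [[-0.951, -0.31, -0.001], [-0.31, 0.951, -0.0], [0.001, 0.0, -1.0]]
force: [-0.4, -0.3, -1.7]
width: 0.056
grip_force: 30.0
```

The drop showed clearly: the force fell to −1.7 N at the crest. Lowering into the starts in small steps.

>>> {"fn": "arm_command", "kwargs": {
  "increments": "1 -0.001 0.0004 0.003 0 0 0;1 -0.001 0.0004 0.006 0 0 0;1 -0.001 0.0004 0.006 0 0 0"
}}

```text
clock: 11.85
tcp_pos: [0.5683, 0.1608, 0.1401]
tcp_rot: [[-0.95, -0.313, -0.0], [-0.313, 0.95, -0.0], [0.0, -0.0, -1.0]]
force: [-0.3, -0.8, -2.0]
width: 0.0559
grip_force: 30.0
```

>>> {"fn": "arm_command", "kwargs": {
  "increments": "1 0 0 0.002 0 0 0;1 0 0 0.002 0 0 0"
}}

```text
clock: 12.05
tcp_pos: [0.5684, 0.161, 0.1396]
tcp_rot: [[-0.95, -0.314, -0.0], [-0.314, 0.95, -0.0], [0.0, -0.0, -1.0]]
force: [0.6, -1.0, -1.3]
width: 0.0558
grip_force: 30.0
```

>>> {"fn": "arm_command", "kwargs": {
  "increments": "1 0 0 0.002 0 0 0;1 0 0 0.002 0 0 0"
}}

```text
clock: 12.25
tcp_pos: [0.5684, 0.161, 0.1388]
tcp_rot: [[-0.949, -0.314, 0.0], [-0.314, 0.949, -0.0], [-0.0, -0.0, -1.0]]
force: [-0.1, -0.5, -1.8]
width: 0.0559
grip_force: 30.0
```

```bash
python3 st.py .5681 .1606 .143
```

```text
t 12.25 q [ 0.49  0.81 -1.18  1.77  0.83  1.15  0.93] tcp [0.5684 0.161  0.1388] yawx -161.69 tilt [ 0. -0.] F [-0.08 -0.49 -1.81] M [ 0.108 -0.136 -0.008] w 0.0559 g 29.999180117156357
units [ 0.0011 -0.0006 -0.0105] rows 0.08431297335661275
level rv units [-1.e-05  1.e-05  0.e+00]
```

>>> {"fn": "arm_command", "kwargs": {
  "increments": "1 0 0 0.002 0 0 0;1 0 0 0.002 0 0 0"
}}

```text
clock: 12.45
tcp_pos: [0.5685, 0.161, 0.1386]
tcp_rot: [[-0.949, -0.314, 0.0], [-0.314, 0.949, -0.0], [-0.0, -0.0, -1.0]]
force: [-1.3, -0.9, 3.7]
width: 0.0565
grip_force: 30.0
```

>>> {"fn": "arm_command", "kwargs": {
  "increments": "1 0 0 0.001 0 0 0;1 0 0 0.001 0 0 0"
}}

```text
clock: 12.65
tcp_pos: [0.5686, 0.1611, 0.1385]
tcp_rot: [[-0.949, -0.314, 0.001], [-0.314, 0.949, -0.0], [-0.0, -0.001, -1.0]]
force: [-2.5, -1.3, 6.6]
width: 0.0559
grip_force: 30.0
```

```bash
python3 st.py .5681 .1606 .143
```

```text
t 12.65 q [ 0.49  0.81 -1.18  1.77  0.83  1.15  0.93] tcp [0.5686 0.1611 0.1385] yawx -161.68 tilt [ 0.0006 -0.0003] F [-2.49 -1.3   6.64] M [-0.374  0.425 -0.038] w 0.0559 g 30.00032364623621
units [ 0.0015 -0.0007 -0.0112] rows 0.09070486074904857
level rv units [-0.00017  0.00015  0.     ]
```

Contact again 5 mm lower, so it is in the thread starts. Easing the small lateral load and screwing clockwise, sinking with the lead.

>>> {"fn": "arm_command", "kwargs": {
  "increments": "1 0.001 -0.0003 0 0 0 0.028;1 0.001 -0.0003 0.0005 0 0 0.056;1 0.001 -0.0003 0.0012 0 0 0.083;1 0.001 -0.0003 0.0019 0 0 0.111;1 0.001 -0.0003 0.0019 0 0 0.111"
}}

```text
clock: 13.15
tcp_pos: [0.5687, 0.1607, 0.1375]
tcp_rot: [[-1.0, 0.03, 0.002], [0.03, 1.0, -0.0], [-0.002, -0.0, -1.0]]
force: [0.4, -0.4, 3.6]
width: 0.056
grip_force: 30.0
```

```bash
python3 st.py .5683 .1608 .143
```

```text
t 13.15 q [ 0.45  0.77 -1.11  1.77  0.77  1.11  0.62] tcp [0.5687 0.1607 0.1375] yawx 178.28 tilt [ 0.0016 -0.0002] F [ 0.44 -0.42  3.58] M [-0.166 -0.095 -0.044] w 0.056 g 30.0010645436123
units [ 0.0011  0.0001 -0.0138] rows 0.11063408630508098
level rv units [-6.e-05  5.e-04  0.e+00]
```

>>> {"fn": "arm_command", "kwargs": {
  "increments": "1 0 0 0.0006 0 0 0.028;1 0 0 0.0013 0 0 0.056;1 0 0 0.002 0 0 0.083;1 0 0 0.0027 0 0 0.111;1 0 0 0.0027 0 0 0.111"
}}

```text
clock: 13.65
tcp_pos: [0.5686, 0.161, 0.1363]
tcp_rot: [[-0.93, 0.367, 0.001], [0.367, 0.93, 0.0], [-0.001, 0.001, -1.0]]
force: [0.4, -0.6, 4.0]
width: 0.056
grip_force: 30.0
```

```bash
python3 st.py .5683 .1608 .143
```

```text
t 13.65 q [ 0.42  0.73 -1.04  1.77  0.72  1.07  0.31] tcp [0.5686 0.161  0.1363] yawx 158.44 tilt [0.0012 0.0001] F [ 0.41 -0.57  4.01] M [-0.151 -0.142 -0.031] w 0.056 g 30.001077787019312
units [ 0.0004 -0.0006 -0.0167] rows 0.13366995536687867
level rv units [0.00016 0.00036 0.     ]
```

>>> {"fn": "arm_command", "kwargs": {
  "increments": "1 0 0 0.0007 0 0 0.028;1 0 0 0.0014 0 0 0.056;1 0 0 0.0021 0 0 0.083;1 0 0 0.0028 0 0 0.111;1 0 0 0.0028 0 0 0.111"
}}

```text
clock: 14.15
tcp_pos: [0.5686, 0.1611, 0.1352]
tcp_rot: [[-0.749, 0.662, 0.001], [0.662, 0.749, 0.0], [-0.001, 0.001, -1.0]]
force: [1.4, 0.2, 4.9]
width: 0.0559
grip_force: 30.0
```

>>> {"fn": "arm_command", "kwargs": {
  "increments": "1 0 0 0.0007 0 0 0.028;1 0 0 0.0014 0 0 0.056;1 0 0 0.0014 0 0 0.056"
}}

```text
clock: 14.45
tcp_pos: [0.5686, 0.1612, 0.1346]
tcp_rot: [[-0.623, 0.783, 0.001], [0.783, 0.623, 0.0], [-0.0, 0.001, -1.0]]
force: [0.6, -0.1, 5.1]
width: 0.0564
grip_force: 30.0
```

```bash
python3 st.py .5683 .1608 .143
```

```text
t 14.45 q [ 0.35  0.67 -0.93  1.78  0.63  1.02 -0.15] tcp [0.5686 0.1612 0.1346] yawx 128.51 tilt [0.0012 0.0005] F [ 0.55 -0.15  5.14] M [-0.046 -0.256 -0.119] w 0.0564 g 30.00057881930843
units [-0.0003 -0.0011 -0.021 ] rows 0.1683428481299436
level rv units [0.00038 0.00012 0.     ]
```

>>> {"fn": "arm_command", "kwargs": {
  "increments": "1 0 0 0.0005 0 0 0.028;1 0 0 0.001 0 0 0.05;1 0 0 0.001 0 0 0.05"
}}

```text
clock: 14.75
tcp_pos: [0.5687, 0.1613, 0.1344]
tcp_rot: [[-0.493, 0.87, 0.002], [0.87, 0.493, 0.001], [-0.0, 0.002, -1.0]]
force: [-0.4, -0.6, 6.7]
width: 0.0559
grip_force: 30.0
```

```bash
python3 st.py .5683 .1608 .143
```

```text
t 14.75 q [ 0.33  0.66 -0.9   1.78  0.6   1.01 -0.29] tcp [0.5687 0.1613 0.1344] yawx 119.56 tilt [0.0015 0.0005] F [-0.37 -0.57  6.7 ] M [-0.122 -0.163 -0.015] w 0.0559 g 30.000051779206842
units [-0.0005 -0.0015 -0.0215] rows 0.17250427336875263
level rv units [5.e-04 9.e-05 0.e+00]
```

Seated on the gasket (sinking stopped, Fz rising slightly). Now small turns with no further push, watching the twist.

>>> {"fn": "arm_command", "kwargs": {
  "increments": "1 0 0 0 0 0 0.028;1 0 0 0 0 0 0.028"
}}

```text
clock: 14.95
tcp_pos: [0.5686, 0.1615, 0.1344]
tcp_rot: [[-0.415, 0.91, 0.001], [0.91, 0.415, 0.001], [0.0, 0.002, -1.0]]
force: [-0.4, 0.2, 6.8]
width: 0.0558
grip_force: 30.0
```

```bash
python3 st.py .5683 .1608 .143
```

```text
t 14.95 q [ 0.32  0.65 -0.88  1.78  0.59  1.   -0.36] tcp [0.5686 0.1615 0.1344] yawx 114.51 tilt [0.0014 0.0008] F [-0.4   0.24  6.8 ] M [-0.012 -0.154 -0.033] w 0.0558 g 30.000282616820186
units [-0.0013 -0.0015 -0.0216] rows 0.17311415916955514
level rv units [ 5.2e-04 -5.0e-05  0.0e+00]
```

>>> {"fn": "arm_command", "kwargs": {
  "increments": "1 0 0 0 0 0 0.017;1 0 0 0 0 0 0.017"
}}

```text
clock: 15.15
tcp_pos: [0.5687, 0.1615, 0.1344]
tcp_rot: [[-0.367, 0.93, 0.001], [0.93, 0.367, 0.001], [0.0, 0.002, -1.0]]
force: [0.8, -0.6, 7.0]
width: 0.0561
grip_force: 30.0
```

```bash
python3 st.py .5683 .1608 .143
```

```text
t 15.15 q [ 0.31  0.64 -0.87  1.78  0.58  0.99 -0.41] tcp [0.5687 0.1615 0.1344] yawx 111.5 tilt [0.0015 0.0009] F [ 0.77 -0.58  7.04] M [-0.039 -0.118 -0.02 ] w 0.0561 g 29.99995923601091
units [-0.0014 -0.0015 -0.0215] rows 0.17277647995440162
level rv units [ 5.3e-04 -9.0e-05  0.0e+00]
```

>>> {"fn": "arm_command", "kwargs": {
  "increments": "1 0 0 0 0 0 0.017;1 0 0 0 0 0 0.017"
}}

```text
clock: 15.35
tcp_pos: [0.5687, 0.1615, 0.1344]
tcp_rot: [[-0.316, 0.949, 0.001], [0.949, 0.316, 0.001], [0.0, 0.002, -1.0]]
force: [0.5, 0.1, 6.2]
width: 0.0564
grip_force: 30.0
```

```bash
python3 st.py
```

```text
t 15.35 q [ 0.31  0.64 -0.86  1.78  0.57  0.99 -0.45] tcp [0.5687 0.1615 0.1344] yawx 108.44 tilt [0.0014 0.0009] F [0.5  0.14 6.2 ] M [-0.08  -0.193 -0.01 ] w 0.0564 g 29.99994151527062
```

>>> {"fn": "arm_command", "kwargs": {
  "increments": "1 0 0 0 0 0 0.014;1 0 0 0 0 0 0.014"
}}

```text
clock: 15.55
tcp_pos: [0.5687, 0.1616, 0.1344]
tcp_rot: [[-0.275, 0.962, 0.001], [0.962, 0.275, 0.001], [0.001, 0.002, -1.0]]
force: [-0.0, 0.6, 7.0]
width: 0.056
grip_force: 30.0
```

```bash
python3 st.py
```

```text
t 15.55 q [ 0.3   0.63 -0.85  1.78  0.56  0.99 -0.49] tcp [0.5687 0.1616 0.1344] yawx 105.94 tilt [0.0015 0.0009] F [-0.03  0.6   6.98] M [-0.017 -0.185 -0.057] w 0.056 g 29.999859721865505
```

>>> {"fn": "arm_command", "kwargs": {
  "increments": "1 0 0 0 0 0 0.012;1 0 0 0 0 0 0.012"
}}

```text
clock: 15.75
tcp_pos: [0.5687, 0.1616, 0.1344]
tcp_rot: [[-0.238, 0.971, 0.001], [0.971, 0.238, 0.001], [0.001, 0.002, -1.0]]
force: [0.0, 0.3, 7.0]
width: 0.0559
grip_force: 30.0
```

```bash
python3 st.py
```

```text
t 15.75 q [ 0.3   0.63 -0.84  1.78  0.55  0.98 -0.52] tcp [0.5687 0.1616 0.1344] yawx 103.79 tilt [0.0014 0.0009] F [0.02 0.25 7.04] M [ 0.01  -0.104 -0.152] w 0.0559 g 29.99989752424881
```

>>> {"fn": "arm_command", "kwargs": {
  "increments": "1 0 0 0 0 0 0.012;1 0 0 0 0 0 0.012"
}}

```text
clock: 15.95
tcp_pos: [0.5686, 0.1616, 0.1344]
tcp_rot: [[-0.202, 0.979, 0.001], [0.979, 0.202, 0.001], [0.001, 0.002, -1.0]]
force: [-0.2, 0.4, 6.6]
width: 0.0564
grip_force: 30.0
```

```bash
python3 st.py
```

```text
t 15.95 q [ 0.29  0.63 -0.83  1.78  0.55  0.98 -0.56] tcp [0.5686 0.1616 0.1344] yawx 101.65 tilt [0.0014 0.0009] F [-0.19  0.42  6.65] M [-0.039 -0.127  0.052] w 0.0564 g 29.999762889929116
```

```bash
cat > av.py <<'E'
import numpy as np
from plant import manip
a=[]
for i in range(6): manip.grab_frame("top"); o=manip.get_obs(); a.append(np.r_[o["moment"],o["force"],o["tcp_pos"]*1000,o["joint_efforts"][6]])
R=o["tcp_rot"];print("t",o["clock"],np.round(np.mean(a,0),3),"yaw",round(float(np.degrees(np.arctan2(R[1,0],R[0,0]))),2))
E
python3 av.py
```

```text
t 16.25 [-4.40000e-02 -1.21000e-01 -5.20000e-02 -2.14000e-01 -1.50000e-02
  7.21000e+00  5.68636e+02  1.61596e+02  1.34393e+02  1.90000e-02] yaw 101.68
```

>>> {"fn": "arm_command", "kwargs": {
  "increments": "1 0 0 0 0 0 0.01;1 0 0 0 0 0 0.01"
}}

```text
clock: 16.45
tcp_pos: [0.5686, 0.1616, 0.1344]
tcp_rot: [[-0.172, 0.985, 0.001], [0.985, 0.172, 0.001], [0.001, 0.002, -1.0]]
force: [1.6, -0.3, 6.5]
width: 0.0552
grip_force: 30.0
```

```bash
python3 av.py
```

```text
t 16.75 [-2.20000e-02 -1.32000e-01  2.30000e-02  3.07000e-01  7.70000e-02
  6.98800e+00  5.68633e+02  1.61600e+02  1.34377e+02 -5.00000e-02] yaw 99.9
```

>>> {"fn": "arm_command", "kwargs": {
  "increments": "1 0 0 0 0 0 0.01;1 0 0 0 0 0 0.01"
}}

```text
clock: 16.95
tcp_pos: [0.5687, 0.1616, 0.1344]
tcp_rot: [[-0.141, 0.99, 0.002], [0.99, 0.141, 0.001], [0.001, 0.002, -1.0]]
force: [0.7, 0.6, 6.4]
width: 0.0558
grip_force: 30.0
```

```bash
python3 av.py
```

```text
t 17.25 [-5.60000e-02 -1.35000e-01  1.04000e-01  3.41000e-01 -1.43000e-01
  6.79400e+00  5.68638e+02  1.61596e+02  1.34365e+02 -1.14000e-01] yaw 98.1
```

>>> {"fn": "arm_command", "kwargs": {
  "increments": "1 0 0 0 0 0 0.008;1 0 0 0 0 0 0.008"
}}

```text
clock: 17.45
tcp_pos: [0.5686, 0.1616, 0.1344]
tcp_rot: [[-0.116, 0.993, 0.002], [0.993, 0.116, 0.001], [0.001, 0.002, -1.0]]
force: [-0.5, -0.6, 6.9]
width: 0.0558
grip_force: 30.0
```

```bash
python3 av.py
```

```text
t 17.75 [-6.70000e-02 -1.38000e-01  2.53000e-01  5.30000e-01  6.50000e-02
  6.84900e+00  5.68643e+02  1.61627e+02  1.34370e+02 -2.65000e-01] yaw 96.69
```

The twist has reached about 0.25–0.3 N m, which is snug. Opening, then retreating straight up.

>>> {"fn": "arm_command", "kwargs": {
  "increments": "0.2 0 0 0 0 0 0;0 0 0 0 0 0 0;-0.5 0 0 0 0 0 0;-0.8 0 0 0 0 0 0;-0.8 0 0 0 0 0 0;-0.8 0 0 0 0 0 0"
}}

```text
clock: 18.35
tcp_pos: [0.5677, 0.1606, 0.1332]
tcp_rot: [[-0.11, 0.994, -0.001], [0.994, 0.11, -0.0], [-0.0, -0.001, -1.0]]
force: [-0.3, 0.6, 0.3]
width: 0.0812
grip_force: 0.0
```

```bash
python3 st.py
```

```text
t 18.35 q [ 0.28  0.62 -0.81  1.78  0.53  0.97 -0.64] tcp [0.5677 0.1606 0.1332] yawx 96.33 tilt [-0.0011 -0.0001] F [-0.32  0.62  0.29] M [-0.042 -0.086 -0.03 ] w 0.0812 g 0.0
```

>>> {"fn": "arm_command", "kwargs": {
  "increments": "-0.8 0 0 -0.05 0 0 0;-0.8 0 0 -0.12 0 0 0;-0.8 0 0 -0.22 0 0 0;-0.8 0 0 -0.3 0 0 0;-0.8 0 0 -0.3 0 0 0;-0.8 0 0 -0.3 0 0 0"
}}

```text
clock: 18.95
tcp_pos: [0.5684, 0.1607, 0.2542]
tcp_rot: [[-0.109, 0.994, 0.001], [0.994, 0.109, -0.0], [-0.0, 0.001, -1.0]]
force: [-0.7, 0.2, -0.0]
width: 0.083
grip_force: 0.0
```

```bash
python3 st.py; python3 - <<'E'
from plant import manip
from h import *
f=manip.grab_frame("scene")
cv2.imwrite("pics/s3.png",cv2.resize(f["pixels"][100:260,220:430,::-1],None,fx=3.5,fy=3.5,interpolation=cv2.INTER_CUBIC))
E
```

```text
t 18.95 q [ 0.35  0.49 -0.9   1.67  0.41  1.18 -0.54] tcp [0.5684 0.1607 0.2542] yawx 96.28 tilt [ 0.0014 -0.0003] F [-0.72  0.24 -0.01] M [-0.034 -0.116  0.037] w 0.083 g 0.0
```

View pics/s3.png

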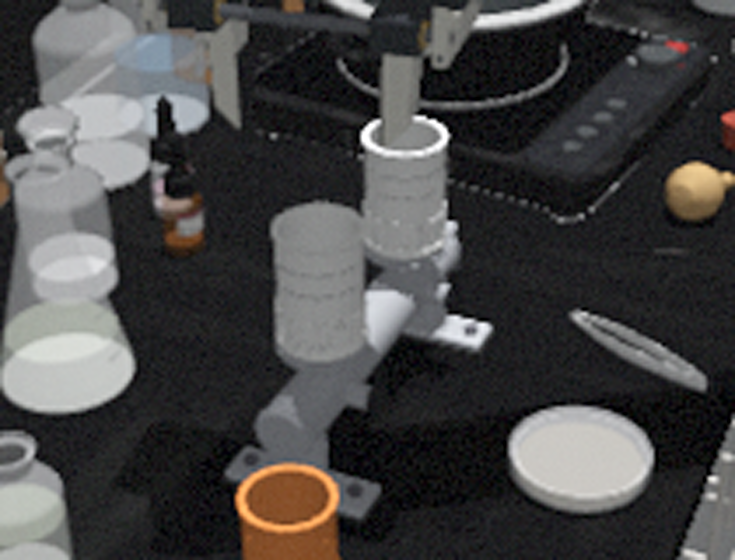

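The head sits upright and fully down on the neck at crop (318,280), at the same height on its station as the fixed head. The gripper is clear, and the petri dish and tweezers are where they were. Handing in.

```bash
python3 -c "
from plant import manip
print(manip.hand_in())"
```

```text
the job is handed in; nothing more can be done
None
```

The filter head is screwed home on the bare neck at roughly 0.25–0.3 N m of twist, released, and handed in at about 19 s; the hand-in gave no verdict.

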